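Move the tabbed probe tube to the slanted ready rack and clock it

ROBOT

A 6-joint arm with a two-finger parallel gripper is mounted at the origin on the work surface. World frame = base frame: x ahead of the robot, y to its left, z up, the work surface at z = 0. Lengths are in m, angles in rad, forces in N, time in s.
With the tool pointing down it reaches from about 0.375 to 0.975 m from the base axis. Payload 3.8 kg.
Tool frame: the origin (TCP) lies at the very end of the fingers, on their centre line; the grasp point (between the pads) lies 19 mm behind it; z points along the fingers, y is the direction in which the jaws open and shut (so a half turn about z gives the same grasp; the last joint's range is limited). The gripper opens to 85 mm and grips with 20 to 120 N. Pads are 22 mm wide; open, the fingers measure 114 mm over their backs; the gripper's body (76 mm by 85 mm) begins 54 mm behind the grasp point. The pads swing forward as they close: fully open they stand 13 mm farther back than shut.
Start: joints at [-1.195, 0.264, 1.604, -0, 1.274, -0.037], TCP at [0.271, -0.618, 0.231] pointing down, gripper open.
Joint ranges: [-2.63, 2.63], [-0.94, 2.18], [0.31, 2.57], [-1.31, 4.45], [0, 2.66], [-2.55, 2.55]. Speed limits (rad/s): [2.57, 2.57, 3.14, 3.14, 3.14, 3.14].

INTERFACE

Orientations are given as a rotation vector (axis times angle).
In Python, from workcell import read_state, read_camera, camera_info, finish_job gives the robot as it stands. The module is installed in compiled form; this text tells all that it offers.
- The arm moves only by the tool play_rows, never from a script. Its argument "motion" is a list of rows, each a list of 5 numbers: the shift along the tool's x, y, z in units of 1000 mm (1.0 is 1000 mm), then the turn about the tool's z in units of 2 pi rad (1.0 is 2 pi rad), then the finger opening in mm, from 0 to 85.4. A call has 1 to 5 rows; each row shifts and turns the commanded pose from where the row before left it, along the tool's axes as they then stand; what a row does not reach is not made up. A row lasts 1/8 s, in which the tool goes at most 62.5 mm and 10.7 degrees, less where a joint would pass 70% of its speed; a pose out of reach is approached as far as the arm can. A call with a number of a shift or a turn outside -1 to 1 is refused whole. A call with a gripper value outside its range is refused whole. The fingers move at their own pace and stop on an object; "squeeze" is the grip in N (left out, the last holds). Time passes only in rows, so rows that do not move let the fingers close. It gives the time, the measured TCP pose, the force and the opening at its end, in the units of the state.
- read_state(): the state, without advancing time (a new reading comes with each control period).
- read_camera(name): name is "side" or "top" or "wrist"; returns the picture (420x560x3 uint8, red, green, blue); there is no depth.
- camera_info(name): a dict with "intrinsics" (3x3 intrinsics, pixels), "pose" (4x4, takes a point from camera to world coordinates). Camera axes: x right, y down, z forward; pixel columns grow to the right and rows downward; lengths in m; the calibration is good to about 2 mm. A picture is of the moment at which its call begins: read the wrist's pose just before it. camera_info takes no time and is no camera call; for the wrist camera it gives the pose at the moment of the call.
- finish_job(): hands the job in, once; it reports no verdict.
The state is a dict: "time": time; "q": joint angles; "joint_vel": joint speeds; "joint_torque": joint torques, N m; "tool_pos": TCP position; "tcp_rot": TCP orientation; "wrist_force": force on the tool from outside, world axes, zero at the start; "torque": the same for the moment, N m; "width": opening from 0.0 (shut) to 1.0 (fully open).
Only numpy, scipy, OpenCV 4.12 (cv2) and the standard library are available. Lean on these libraries where they do the work, as an engineer would, in place of code of your own. Each camera call takes 0.05 s, during which the arm holds its last target. There are 200 camera calls.

TASK

Take the probe tube with the tab on its collar out of the upright storage rack and put it into the empty hole of the slanted ready rack, with its collar fully home against the rack and its tab pointing at the white index line beside that hole. Do not let the tube fall, let go once it is in, and leave the other tubes and the reference-sphere stand where they are.

Things in the scene. Friction and masses are not known exactly. Their poses are not given: they have to be found in the camera images.
- probe: Probe tube to move, aluminium, 126 mm long, about 0.12 kg; upright in a storage rack hole. Origin at its centre, half-way up; z along its axis to the grip end, x along the tab. From the centre: -12 to +63 mm plain grip cylinder, diameter 26 mm; -18 to -12 mm black collar, diameter 40 mm; -63 to -18 mm shank, diameter 24 mm, chamfered foot. Seated, its centre is 18 mm out from the hole's mouth.
- probe_tab (a point): Tip of the tab, a flat aluminium bar 10 mm wide and 6 mm thick at the collar's height: 40 mm out from the probe tube's axis, 15 mm below its centre. Axes as the probe tube's.
- port_mouth (a point): Centre of the mouth of the slanted ready rack's empty hole: 27 mm wide, through the 50 mm thick block. z points out along the hole's axis, 30 degrees from vertical, leaning mostly to the robot's right (-y); x points up the slope along the white index line (11 mm long, 5 mm wide, 42 to 53 mm from the hole's axis).
- store_top (a point): Centre of the top face of the upright storage rack, also the mouth of its middle hole, 60 mm above the table. z up, y along the row. A fixed grey block 80 by 280 mm with three 27 mm holes 95 mm apart along y, each holding a tube.
- short_mid (a point): Centre of the short plain tube (90 mm long, diameter 22 mm, no tab), standing in the storage rack and reaching 45 mm above it; z along its axis. Leave it.
- headed_mid (a point): Centre of the tube with a wide black head (105 mm long, head diameter 36 mm, no tab), standing in the storage rack and reaching 60 mm above it; z along its axis. Leave it.
- resident_mid (a point): Centre of the thick tube (100 mm long, diameter 30 mm, no tab) that stands in the other hole of the slanted rack and reaches 55 mm out of its face; z along its axis. Leave it.
- sphere_mid (a point): Middle of the reference-sphere stand, 60 mm above the table: a dark round foot of diameter 70 mm, a slim post, a white 25 mm ball on top, 122 mm tall, loose, 0.8 kg. Leave it.
- ready: The slanted ready rack, fixed: a grey block, face 110 mm up the slope by 210 mm across, on an aluminium base. Origin under it at table height; z up, y along the row of holes. Its two holes lie 55 mm to either side along y, their mouths 98 mm above the table; one holds a tube, the other is empty.
There are look-alikes about, which are no part of the job. Leave any brown or yellow look-alike of the probe alone.

How it is judged:
On the way, in this order (a step that is already met when the one before it is completed fails the run):
1. the probe tube is drawn fully out of the storage rack (z of probe in the frame of store_top above 0.068 m), for 0.1 s.
2. the probe tube's foot is at least 10 mm down in the empty slanted hole while it is still gripped (z of probe in the frame of port_mouth below 0.053 m and x of probe in the frame of port_mouth between -0.012 and 0.012 m and y of probe in the frame of port_mouth between -0.012 and 0.012 m and contact force between the fingers and probe above 0.5 N), for 0.1 s.
At the end, for the whole second after the job is handed in: Probe tube at rest in the empty slanted hole, foot down: centre 12 to 22 mm out from the mouth, within 7 mm of the hole's axis each way, axis within 7 degrees of it, tab within 14 degrees of the index line. Other tubes within 15 mm and sphere stand within 20 mm of where they began (z of probe in the frame of port_mouth between 0.012 and 0.022 m and x of probe in the frame of port_mouth between -0.007 and 0.007 m and y of probe in the frame of port_mouth between -0.007 and 0.007 m and angle between the z axis of probe and the z axis of port_mouth, either way round below 0.12 rad and angle between the x axis of probe and the x axis of port_mouth, either way round below 0.25 rad and x of probe_tab in the frame of port_mouth above 0.02 m and linear speed of probe below 0.02 m/s and distance of each of short_mid, headed_mid, resident_mid from where it was at the start of the episode below 0.015 m and distance of sphere_mid from where it was at the start of the episode below 0.02 m); the robot touches nothing.
It fails at once if the probe tube is dropped (falling faster than 0.6 m/s out of the fingers) (linear speed of probe above 0.6 m/s and contact force between the fingers and probe below 0.1 N).
It fails at once if another tube or the sphere stand is shifted by more than 30 mm (distance of any of short_mid, headed_mid, resident_mid, sphere_mid from where it was at the start of the episode above 0.03 m).
It also fails if it takes over 46 s, if anything falls off the work surface, if the arm or the gripper's body presses on something with over 40 N, if the wrist force passes 120 N, or if a joint passes its speed limit or range.

## Working session

There is one attempt and no reset: what is moved stays moved. The work goes in short steps, Python scripts to look and compute and a tool call to move; the robot and the scene stay as the last step left them, time stands still between calls to the robot, and variables do not carry over. Pictures are saved under pics/ and viewed, about 8 in all and at most 12, crops included, and the job is handed in when it is done.

Besides the shell and the picture viewer there is one more tool, called after "Emit:" in YAML: its name, and indented under it one key for each argument. play_rows: Moves the arm, as the interface text tells. Shifts and turns lie within -1 to 1; 1 stands for 1000 mm of shift or 2 pi rad of turn. Its arguments: {"type":"object","properties":{"motion":{"type":"array","items":{"type":"array","items":{"type":"number"}}},"squeeze":{"type":"number"}},"required":["motion"]}

```bash
mkdir -p pics; python3 - <<'E'
from workcell import *
import cv2,numpy as np
s=read_state();print({k:np.round(v,3).tolist() for k,v in s.items()})
for n in("side","top"):
    i=camera_info(n);print(n,np.round(i["intrinsics"],1).tolist(),np.round(i["pose"],4).tolist())
    cv2.imwrite(f"pics/{n}0.png",read_camera(n)[:,:,::-1])
i=camera_info("wrist");print(np.round(i["intrinsics"],1).tolist(),np.round(i["pose"],4).tolist())
E
```

```text
{'time': 0.0, 'q': [-1.195, 0.265, 1.605, -0.0, 1.274, -0.037], 'joint_vel': [0.0, 0.001, 0.001, -0.001, 0.002, 0.001], 'joint_torque': [0.001, -51.511, -36.731, 0.0, 0.013, -0.0], 'tool_pos': [0.271, -0.618, 0.23], 'tcp_rot': [-3.073, -0.643, 0.001], 'wrist_force': [0.416, -0.146, -0.129], 'torque': [0.029, -0.038, 0.003], 'width': 1.001}
side [[383.2, 0.0, 273.5], [0.0, 383.2, 207.9], [0.0, 0.0, 1.0]] [[0.9929, -0.0791, 0.0886, 0.5351], [-0.1187, -0.634, 0.7642, -0.8524], [-0.0043, -0.7693, -0.6389, 0.7361], [0.0, 0.0, 0.0, 1.0]]
top [[519.8, 0.0, 283.3], [0.0, 519.8, 204.0], [0.0, 0.0, 1.0]] [[0.008, -0.9993, 0.037, 0.5492], [-0.9999, -0.0084, -0.0097, -0.0644], [0.01, -0.0369, -0.9993, 1.374], [0.0, 0.0, 0.0, 1.0]]
[[329.7, 0.0, 283.3], [0.0, 329.7, 208.8], [0.0, 0.0, 1.0]] [[0.4021, -0.8722, -0.2786, 0.3403], [-0.9156, -0.3836, -0.1206, -0.5867], [-0.0016, 0.3036, -0.9528, 0.3735], [0.0, 0.0, 0.0, 1.0]]
```

View pics/top0.png

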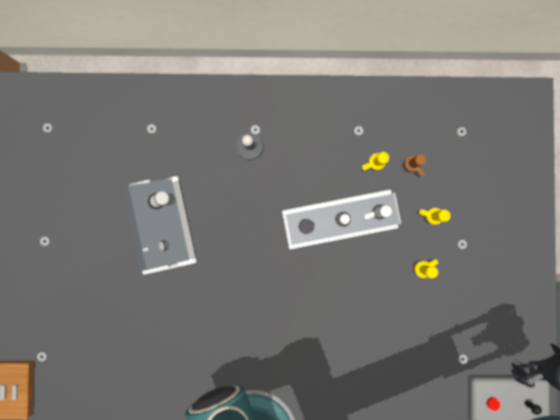

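View pics/side0.png

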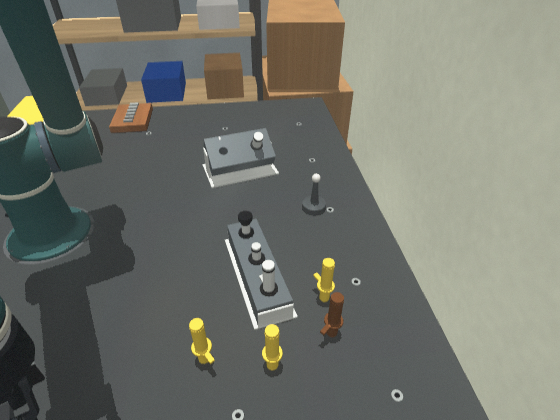

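The top view shows the slanted rack around (162,222). Its empty hole is near (164,246), with the index line at (145,249). The storage rack is at (342,219).

Probe candidates:
- **Aluminium tube with a tab, in the rack at (385,211):** fits the description.
- **Yellow, at (378,161), (437,215) and (427,269):** wrong colour and standing on the table.
- **Brown, at (415,163):** same.

Next I'll confirm this in one enlarged crop.

```bash
cat > h.py <<'E'
from workcell import *
import cv2,numpy as np
def ray(n,uv,i=None):
    i=i or camera_info(n);K,T=i["intrinsics"],i["pose"]
    d=T[:3,:3]@np.linalg.solve(K,[uv[0],uv[1],1]);return T[:3,3],d
def onz(n,uv,z,i=None):
    o,d=ray(n,uv,i);return o+d*(z-o[2])/d[2]
def proj(n,p,i=None):
    i=i or camera_info(n);K,T=i["intrinsics"],i["pose"]
    c=K@(T[:3,:3].T@(np.asarray(p)-T[:3,3]));return c[:2]/c[2]
def st():
    s=read_state();print(round(s["time"],2),np.round(s["tool_pos"],4),np.round(s["tcp_rot"],3),np.round(s["wrist_force"],1),round(float(s["width"]),3));return s
E
python3 - <<'E'
import cv2,numpy as np
a=cv2.imread("pics/top0.png");b=cv2.imread("pics/side0.png")
f=lambda im,x,y,w,h,k:cv2.resize(im[y:y+h,x:x+w],None,fx=k,fy=k,interpolation=cv2.INTER_CUBIC)
c=np.zeros((600,800,3),np.uint8)
c[0:300,0:520]=f(a,280,175,130,75,4)     # storage, top
c[300:600,0:200]=f(a,120,170,50,75,4)[:,:200]
c[300:600,0:320]=f(a,120,170,80,75,4)[:300,:320]
c[300:600,320:800]=f(b,195,120,120,75,4)
c[0:300,520:800]=f(b,235,240,70,75,4)
cv2.imwrite("pics/crop.png",c)
E
```

```text
(no output)
```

View pics/crop.png

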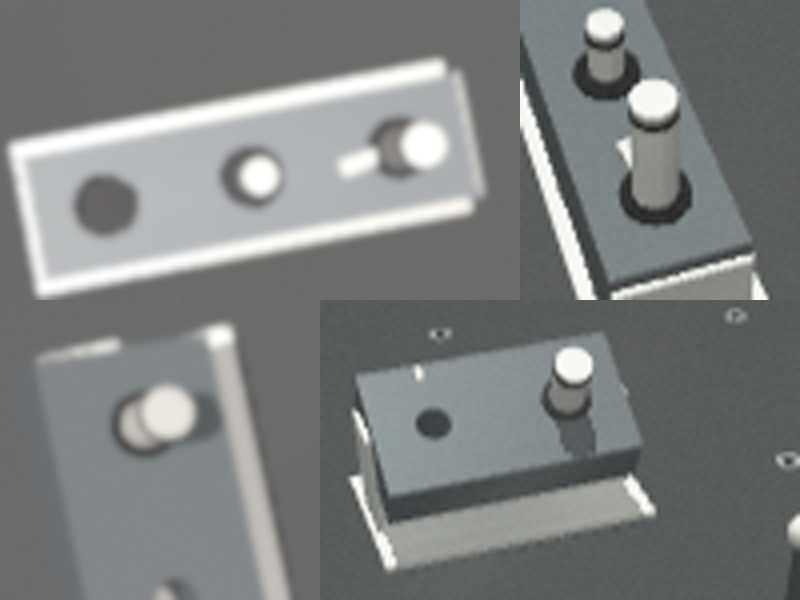

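Confirmed: the aluminium tube with the tab is at top (386,211) and side (268,265), and its tab points to top (366,217). The empty hole is at side (223,151), with the white line at (220,138).

```bash
python3 - <<'E'
from h import *
P=lambda n,uv,z:print(n,uv,np.round(onz(n,uv,z),4))
P("top",(385.6,211),.141);P("side",(267.9,265.2),.141)
P("top",(365.4,216.6),.066)
P("top",(306,226.4),.12);P("top",(344.6,218.7),.105)
P("side",(222.9,150.4),.098);P("side",(219.4,137.9),.1217)
P("top",(145,249),.1217)
P("side",(258,136.5),.098+55*.866e-3)
a=cv2.imread("pics/top0.png")
# white line & hole & rack outline (top)
g=a[170:280,120:205].min(2)
n,l,s,c=cv2.connectedComponentsWithStats((g>165).astype(np.uint8))
for k in range(1,n):
  if s[k,4]>3: print(s[k],c[k]+[120,170])
print(cv2.cvtColor(a[236:258,138:176],cv2.COLOR_BGR2GRAY))
E
```

```text
top (385.6, 211) [ 0.5801 -0.3198  0.141 ]
side (267.9, 265.2) [ 0.5841 -0.3227  0.141 ]
top (365.4, 216.6) [ 0.5675 -0.2844  0.066 ]
top (306, 226.4) [ 0.5419 -0.1319  0.12  ]
top (344.6, 218.7) [ 0.5614 -0.2269  0.105 ]
side (222.9, 150.4) [0.4976 0.2152 0.098 ]
side (219.4, 137.9) [0.4891 0.2543 0.1217]
top (145, 249) [0.4848 0.2539 0.1217]
side (258, 136.5) [0.6103 0.2048 0.1456]
[ 22   6  54  99 683] [177.56076135 235.28111274]
[14 10 16  5 39] [142.43589744 182.02564103]
[ 31  21  18  14 170] [160.05294118 198.03529412]
[39 73  4  6 17] [160.76470588 245.70588235]
[23 77  5  5 18] [145.         249.11111111]
[[114 122 129 133 133 134 133 134 133 134 133 134 133 133 133 134 133 134
  134 134 133 134 133 133 133 134 134 133 134 134 134 133 134 134 134 134
  133 134]
 [112 120 129 132 133 133 134 133 134 133 134 133 133 134 134 134 134 134
  134 133 133 133 134 134 133 133 133 134 134 134 134 134 134 133 134 134
  133 133]
 [111 118 127 132 132 134 134 133 134 134 133 133 134 133 134 133 134 134
  133 133 134 133 133 133 131 129 130 131 132 133 134 133 133 133 133 133
  133 133]
 
[... 2320 characters left out ...]
 134 133 133 133 133 133 133 133 133 133 133 133 133
  134 134]
 [108 108 109 110 115 124 131 133 133 133 133 134 134 133 134 134 134 134
  134 134 134 134 134 133 134 133 134 134 134 133 134 133 134 134 133 134
  133 133]
 [107 108 108 110 114 122 129 133 133 134 134 133 133 133 134 133 134 134
  134 134 133 133 133 133 134 133 134 134 134 133 134 133 134 134 133 133
  133 134]
 [107 109 109 109 112 119 128 133 133 133 134 133 133 134 134 133 133 134
  134 133 134 134 133 134 134 133 133 133 134 133 134 133 134 134 134 133
  134 134]
 [108 108 108 108 111 117 126 132 132 134 133 133 133 134 133 134 134 133
  133 134 133 134 133 133 134 134 133 134 134 133 134 133 133 134 133 133
  134 134]]
```

Emit:
play_rows:
  motion:
    - [0,0,0,-0.024,60]
    - [0,0,0,-0.024,60]
    - [0,0,0,-0.024,60]
    - [0,0,0,-0.024,60]
    - [0,0,0,-0.024,60]
  squeeze: 20

```text
time: 0.72
tool_pos: [0.2706, -0.6179, 0.2305]
tcp_rot: [-2.617, -1.736, -0.0]
wrist_force: [-0.8, -0.5, 0.2]
width: 0.7
```

Emit:
play_rows:
  motion:
    - [0,0,0,-0.024,60]
    - [0,0,0,-0.024,60]
    - [0,0,0,-0.024,60]
    - [0,0,0,-0.024,60]
    - [0,0,0,-0.024,60]

```text
time: 1.35
tool_pos: [0.2706, -0.6179, 0.2305]
tcp_rot: [-1.794, -2.578, -0.001]
wrist_force: [0.7, -0.5, -0.2]
width: 0.701
```

```bash
cat >> h.py <<'E'
from scipy.spatial.transform import Rotation as Ro
def go(p,yaw=None):
    s=st();R=Ro.from_rotvec(s["tcp_rot"]).as_matrix();y=np.degrees(np.arctan2(R[1,0],R[0,0]))
    print("tool shift mm",np.round(R.T@(np.asarray(p)-s["tool_pos"])*1000,1),"yaw",round(y,1),"q",np.round(s["q"],2))
    if yaw is not None:print("turn units",round(-((yaw-y+180)%360-180)/360,4))
E
python3 - <<'E'
from h import *
go([.581,-.321,.231],110)
print(onz("top",(163.4,245.3),.098))
E
```

```text
1.35 [ 0.2706 -0.6179  0.2305] [-1.794e+00 -2.578e+00 -1.000e-03] [ 0.7 -0.5 -0.2] 0.701
tool shift mm [ 1.705e+02  3.942e+02 -3.000e-01] yaw 110.3 q [-1.19  0.26  1.6   0.    1.27 -1.55]
turn units 0.0009
[0.49288691 0.21528541 0.098     ]
```

Emit:
play_rows:
  motion:
    - [0.017,0.039,0,0,60]
    - [0.017,0.039,0,0,60]
    - [0.017,0.039,0,0,60]
    - [0.017,0.039,0,0,60]
    - [0.017,0.039,0,0,60]

```text
time: 1.98
tool_pos: [0.4255, -0.4703, 0.2307]
tcp_rot: [-1.8, -2.573, -0.0]
wrist_force: [-0.2, -0.3, 0.3]
width: 0.703
```

Emit:
play_rows:
  motion:
    - [0.017,0.039,0,0,60]
    - [0.017,0.039,0,0,60]
    - [0.017,0.039,0,0,60]
    - [0.017,0.039,0,0,60]
    - [0,0,0,0,60]

```text
time: 2.6
tool_pos: [0.5497, -0.3517, 0.2306]
tcp_rot: [-1.795, -2.577, -0.001]
wrist_force: [-0.2, 0.5, 0.2]
width: 0.703
```

```bash
python3 - <<'E'
from h import *
go([.581,-.321,.1],110)
i=camera_info("wrist");np.savez("w1",**i);im=read_camera("wrist");cv2.imwrite("pics/w1.png",im[:,:,::-1])
print(proj("wrist",[.581,-.321,.141]),proj("wrist",[.5675,-.2844,.066]))
E
```

```text
2.6 [ 0.5497 -0.3517  0.2306] [-1.795e+00 -2.577e+00 -1.000e-03] [-0.2  0.5  0.2] 0.703
tool shift mm [ 17.8  40.  130.6] yaw 110.3 q [-0.61  0.22  1.66  0.    1.26 -0.96]
turn units 0.0008
[342.18291585 189.57993795] [330.56134302 127.50255746]
```

View pics/w1.png

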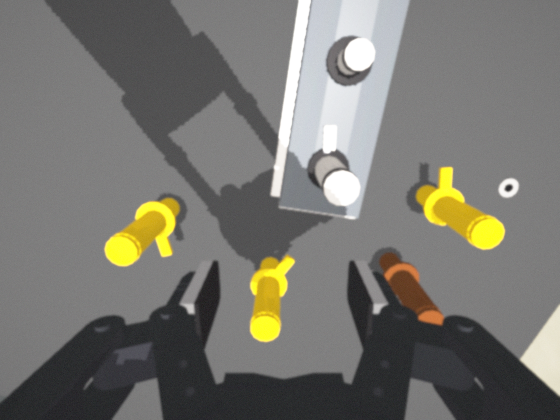

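The wrist view shows the probe's top at (342,187) and its tab tip at (330,126). My estimate projects to (342,190) and (330,127), so it is within about 2 mm.

Emit:
play_rows:
  motion:
    - [0.01,0.02,0,0,60]
    - [0.009,0.02,0,0,60]
    - [0,0,0.03,0,60]
    - [0,0,0.03,0,60]
    - [0,0,0.03,0,60]

```text
time: 3.28
tool_pos: [0.5798, -0.3222, 0.1405]
tcp_rot: [1.801, 2.574, 0.0]
wrist_force: [-0.6, -0.0, 0.8]
width: 0.704
```

Emit:
play_rows:
  motion:
    - [0,0,0.02,0,60]
    - [0,0,0.02,0,60]
    - [0,0,0,0,60]
    - [0,0,0,0,20]
    - [0,0,0,0,20]
  squeeze: 40

```text
time: 3.9
tool_pos: [0.5807, -0.3232, 0.103]
tcp_rot: [1.799, 2.571, 0.002]
wrist_force: [9.6, 3.7, -3.7]
width: 0.297
```

Emit:
play_rows:
  motion:
    - [0,0,0,0,20]
    - [0,0,0,0,20]
    - [0,0,0,0,20]

```text
time: 4.28
tool_pos: [0.5809, -0.323, 0.1028]
tcp_rot: [1.799, 2.571, 0.002]
wrist_force: [5.4, 1.5, 2.5]
width: 0.296
```

Rows can't tilt the tool, so I'll tilt the tube 30° between the pads. I'll pull it until only about 9 mm of the foot is left in the storage hole, then lever it against the hole's rim with a light grip.

Emit:
play_rows:
  motion:
    - [0,0,-0.009,0,20]
    - [0,0,-0.009,0,20]
    - [0,0,-0.009,0,20]
    - [0,0,-0.009,0,20]
    - [0,0,0,0,20]

```text
time: 4.9
tool_pos: [0.5801, -0.3228, 0.138]
tcp_rot: [1.8, 2.572, 0.001]
wrist_force: [4.5, 1.6, 1.3]
width: 0.294
```

```bash
python3 - <<'E'
from h import *
st()
i=camera_info("wrist");im=read_camera("wrist")[:,:,::-1];b=read_camera("side")[:,:,::-1]
c=np.hstack([im[0:420,100:460],cv2.resize(b[200:340,210:340],None,fx=3,fy=3,interpolation=cv2.INTER_CUBIC)])
cv2.imwrite("pics/w2.png",c)
E
```

```text
4.9 [ 0.5801 -0.3228  0.138 ] [1.800e+00 2.572e+00 1.000e-03] [4.5 1.6 1.3] 0.294
```

View pics/w2.png

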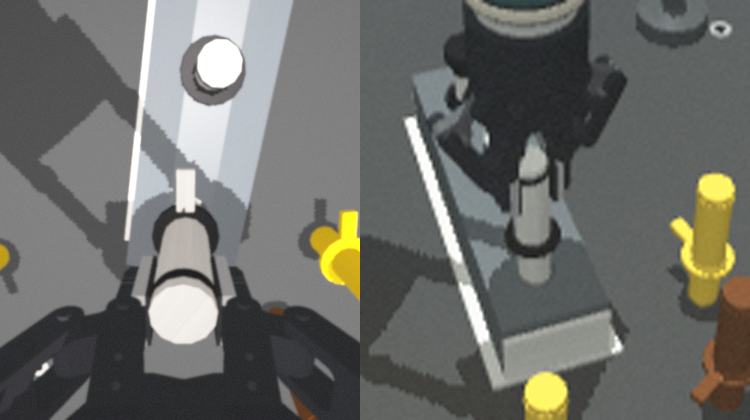

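The tube is lifted with its foot still in the hole, and the tab at (186,175) lines up with tool +x. Now the tilt.

Emit:
play_rows:
  motion:
    - [0,0,0,0,20]
    - [-0.0095,0,0,0,20]
    - [-0.0095,0,0,0,20]
    - [-0.0085,0,0.001,0,20]
    - [-0.0085,0,0.0015,0,20]
  squeeze: 20

```text
time: 5.62
tool_pos: [0.5914, -0.3542, 0.1336]
tcp_rot: [-1.8, -2.571, -0.005]
wrist_force: [5.1, 5.3, -0.3]
width: 0.294
```

Emit:
play_rows:
  motion:
    - [-0.008,0,0.0025,0,20]
    - [-0.008,0,0.003,0,20]
    - [-0.0035,0,0.0015,0,20]
    - [0,0,0,0,20]
    - [0,0,0,0,20]

```text
time: 6.25
tool_pos: [0.5977, -0.3733, 0.1266]
tcp_rot: [-1.8, -2.571, -0.003]
wrist_force: [3.7, 3.2, -0.7]
width: 0.298
```

```bash
python3 - <<'E'
from h import *
st()
im=read_camera("wrist")[:,:,::-1];b=read_camera("side")[:,:,::-1]
c=np.hstack([im[0:420,100:460],cv2.resize(b[200:340,210:340],None,fx=3,fy=3,interpolation=cv2.INTER_CUBIC)])
cv2.imwrite("pics/w3.png",c)
E
```

```text
6.25 [ 0.5977 -0.3733  0.1266] [-1.8   -2.571 -0.003] [ 3.7  3.2 -0.7] 0.298
```

View pics/w3.png

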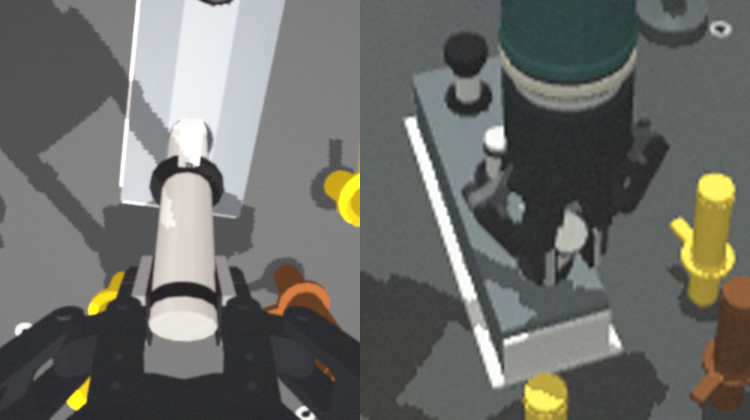

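The tube is tilted: collar at (188,185) and top at (183,322) in the wrist half of the picture. Next I'll grip harder, lift it out along its axis, raise it clear, and measure the tilt from the wrist view.

Emit:
play_rows:
  motion:
    - [0,0,0,0,20]
    - [0,0,0,0,20]
    - [-0.004,0,-0.008,0,20]
    - [-0.004,0,-0.008,0,20]
    - [0,0,-0.02,0,20]
  squeeze: 70

```text
time: 6.98
tool_pos: [0.599, -0.3824, 0.1625]
tcp_rot: [-1.799, -2.57, 0.002]
wrist_force: [0.6, 0.2, -0.7]
width: 0.289
```

Emit:
play_rows:
  motion:
    - [0,0,-0.02,0,20]
    - [0,0,-0.02,0,20]
    - [0,0,-0.02,0,20]
    - [0,0,-0.025,0,20]
    - [0,0,0,0,20]

```text
time: 7.6
tool_pos: [0.6024, -0.3833, 0.2531]
tcp_rot: [1.797, 2.569, -0.0]
wrist_force: [0.6, -0.2, -2.1]
width: 0.287
```

```bash
python3 - <<'E'
from h import *
go([.495,.2153,.25],102)
i=camera_info("wrist");s=read_state();im=read_camera("wrist")
cv2.imwrite("pics/w4.png",im[:,:,::-1])
R=Ro.from_rotvec(s["tcp_rot"]).as_matrix()
# predicted pixels for tilt th, grip offset g (tube z at grasp point)
for th in(26,30,34):
  for g in (40,44):
    a=np.radians(th);ax=R@[-np.sin(a),0,-np.cos(a)];px=R@[np.cos(a),0,-np.sin(a)]
    G=s["tool_pos"]+R@[0,0,-.019]
    c=G-ax*g*1e-3
    print(th,g,[np.round(proj("wrist",p,i)).tolist() for p in (c+ax*.063,c-ax*.012,c-ax*.015+px*.04)])
E
```

```text
7.6 [ 0.6024 -0.3833  0.2531] [ 1.797  2.569 -0.   ] [ 0.6 -0.2 -2.1] 0.287
tool shift mm [5.992e+02 1.044e+02 2.000e-01] yaw 110.1 q [-0.6   0.32  1.49 -0.    1.32 -0.95]
turn units 0.0224
26 40 [[287.0, 347.0], [286.0, 210.0], [286.0, 144.0]]
26 44 [[286.0, 337.0], [286.0, 205.0], [286.0, 140.0]]
30 40 [[287.0, 349.0], [286.0, 206.0], [286.0, 141.0]]
30 44 [[286.0, 338.0], [286.0, 200.0], [286.0, 136.0]]
34 40 [[286.0, 350.0], [286.0, 201.0], [286.0, 138.0]]
34 44 [[286.0, 339.0], [286.0, 195.0], [286.0, 132.0]]
```

View pics/w4.png

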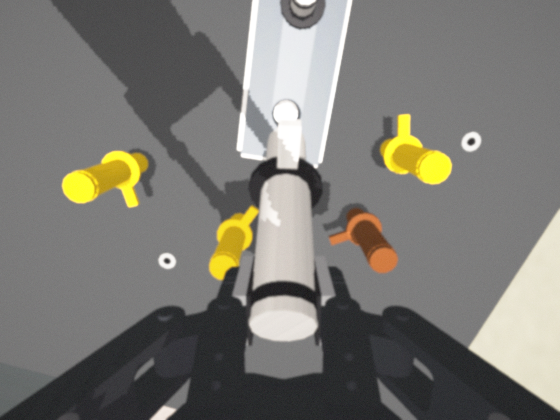

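```bash
python3 - <<'E'
from h import *
from scipy.optimize import least_squares
i=camera_info("wrist");s=read_state();R=Ro.from_rotvec(s["tcp_rot"]).as_matrix()
obs=np.array([[283,324],[286,184],[288,123]])
def P(v):
    th,g,yo=v;ax=R@[-np.sin(th),0,-np.cos(th)];px=R@[np.cos(th),0,-np.sin(th)]
    c=s["tool_pos"]+R@[0,yo*1e-3,-.019]-ax*g*1e-3
    return np.array([proj("wrist",p,i) for p in(c+ax*.063,c-ax*.015,c-ax*.015+px*.04)])
r=least_squares(lambda v:(P(v)-obs).ravel(),[.5,44,0]);print(np.degrees(r.x[0]),r.x[1:],P(r.x)-obs)
E
```

```text
33.80920229573866 [50.04928102 -0.24318583] [[ 2.71852077 -0.0784275 ]
 [-0.83755221 -0.72015049]
 [-2.37365539  0.84486674]]
```

Emit:
play_rows:
  motion:
    - [0,0,0,0.0225,20]
    - [0,0,0,0,20]

```text
time: 7.9
tool_pos: [0.6002, -0.3818, 0.2471]
tcp_rot: [-1.975, -2.44, 0.0]
wrist_force: [-1.0, -0.6, -2.3]
width: 0.292
```

```bash
cat >> h.py <<'E'
def target(h,th=33.8,g=50,M=(.495,.2153,.098),az=102):
    # TCP that puts the foot centre h m out from the mouth along the port axis, tube tilted th
    z=lambda t:np.array([-np.sin(np.radians(t))*np.cos(np.radians(az)),-np.sin(np.radians(t))*np.sin(np.radians(az)),np.cos(np.radians(t))])
    return np.array(M)+z(30)*h+z(th)*(g+63)*1e-3-[0,0,.019]
E
python3 - <<'E'
from h import *
t=target(.03);print(t);t[2]=.253;go(t,102)
E
```

```text
[0.5111883  0.13914005 0.19888201]
7.9 [ 0.6002 -0.3818  0.2471] [-1.975 -2.44   0.   ] [-1.  -0.6 -2.3] 0.292
tool shift mm [528.1  21.6  -5. ] yaw 102.0 q [-0.6   0.33  1.5  -0.    1.32 -0.81]
turn units 0.0001
```

Emit:
play_rows:
  motion:
    - [0.02,0.001,-0.005,0,20]
    - [0.04,0.002,0,0,20]
    - [0.044,0.002,0,0,20]
    - [0.044,0.002,0,0,20]
    - [0.044,0.002,0,0,20]

```text
time: 8.52
tool_pos: [0.5691, -0.1901, 0.2538]
tcp_rot: [-1.975, -2.442, -0.001]
wrist_force: [0.3, 0.5, -1.9]
width: 0.288
```

Emit:
play_rows:
  motion:
    - [0.044,0.002,0,0,20]
    - [0.044,0.002,0,0,20]
    - [0.044,0.002,0,0,20]
    - [0.044,0.002,0,0,20]
    - [0.044,0.002,0,0,20]

```text
time: 9.15
tool_pos: [0.5328, 0.0269, 0.2539]
tcp_rot: [-1.975, -2.442, -0.001]
wrist_force: [1.5, 0.6, -0.8]
width: 0.29
```

Emit:
play_rows:
  motion:
    - [0.044,0.002,0,0,20]
    - [0.04,0.001,0,0,20]
    - [0.03,0,0,0,20]
    - [0,0,0,0,20]
    - [0,0,0,0,20]

```text
time: 9.78
tool_pos: [0.5129, 0.1368, 0.2538]
tcp_rot: [1.976, 2.442, -0.001]
wrist_force: [-0.1, -0.2, -1.8]
width: 0.287
```

```bash
python3 - <<'E'
from h import *
go(target(.03),102)
i=camera_info("wrist");im=read_camera("wrist")[:,:,::-1]
t=read_camera("top")[:,:,::-1];b=read_camera("side")[:,:,::-1]
cv2.imwrite("pics/w5w.png",im);cv2.imwrite("pics/w5s.png",b)
f=lambda im,x,y,w,h,k:cv2.resize(im[y:y+h,x:x+w],None,fx=k,fy=k,interpolation=cv2.INTER_CUBIC)
cv2.imwrite("pics/w5.png",np.hstack([im[0:400,100:460],f(b,190,80,110,100,4)]))
M=np.array([.495,.2153,.098])
print("mouth",proj("wrist",M,i),proj("side",M))
E
```

```text
9.78 [0.5129 0.1368 0.2538] [ 1.976e+00  2.442e+00 -1.000e-03] [-0.1 -0.2 -1.8] 0.287
tool shift mm [ 2.6 -1.2 54.9] yaw 102.0 q [ 0.21 -0.02  1.88 -0.    1.28  0.  ]
turn units 0.0001
mouth [283.63040398 100.70377113] [222.08723716 150.44070129]
```

View pics/w5.png

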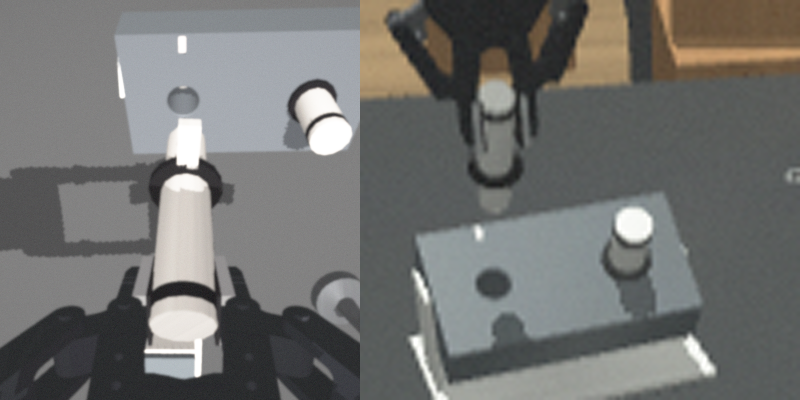

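The hole is at wrist (283,100) against a projected (283.6,100.7), and the index line at (282,44) is parallel to tool x. The tube's foot sits about 2 mm to +y, which I'll correct while descending to 12 mm above the mouth.

Emit:
play_rows:
  motion:
    - [0.003,-0.003,0.015,0,20]
    - [0,0,0.02,0,20]
    - [0,0,0.02,0,20]
    - [0.009,0,0.0155,0,20]
    - [0,0,0,0,20]

```text
time: 10.55
tool_pos: [0.5064, 0.1481, 0.181]
tcp_rot: [-1.976, -2.439, 0.005]
wrist_force: [-0.9, 0.5, -1.2]
width: 0.288
```

```bash
python3 - <<'E'
from h import *
go(target(.012),102)
im=read_camera("wrist")[:,:,::-1];b=read_camera("side")[:,:,::-1]
f=lambda im,x,y,w,h,k:cv2.resize(im[y:y+h,x:x+w],None,fx=k,fy=k,interpolation=cv2.INTER_CUBIC)
cv2.imwrite("pics/w6.png",np.hstack([f(im,200,0,170,260,2),f(b,190,90,74,104,5)]))
E
```

```text
10.55 [0.5064 0.1481 0.181 ] [-1.976 -2.439  0.005] [-0.9  0.5 -1.2] 0.288
tool shift mm [-0.7  2.8 -2.3] yaw 102.0 q [0.24 0.03 1.97 0.   1.15 0.03]
turn units -0.0001
```

View pics/w6.png

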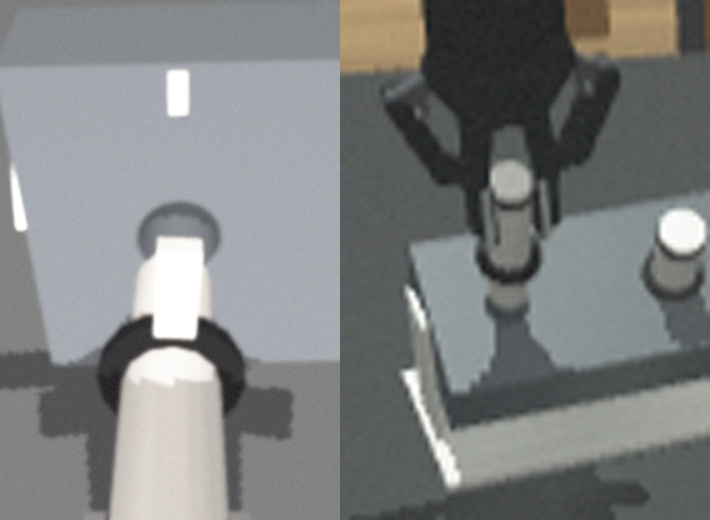

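The hole is centred at col 179 in the wrist half and the shank at col 172, so the foot is about 2 mm too far to -y. I'll check up-slope with the side view, where the foot's end is centred near crop (507,302), full-image pixel (223.4,150.4).

```bash
python3 - <<'E'
from h import *
s=read_state();az=np.radians(102);X=np.array([np.cos(az)*.866,np.sin(az)*.866,.5]);Z=np.array([-np.cos(az)*.5,-np.sin(az)*.5,.866]);Y=np.cross(Z,X)
M=np.array([.495,.2153,.098]);i=camera_info("wrist")
print("mouth w",proj("wrist",M,i),"top lip",proj("wrist",M+X*.0135,i),"line",proj("wrist",M+X*.0475,i),"Y",Y)
d=s["tool_pos"]-target(0);print("foot in port frame by kinematics",np.round([d@X*1e3,d@Y*1e3,d@Z*1e3],1))
F=M+d
for dx in(-4,0,4): print(dx,"foot side",proj("side",F+X*dx*1e-3), "bottom edge",proj("side",F+X*dx*1e-3-X*.011))
E
```

```text
mouth w [286.99804147 118.79979727] top lip [287.18491141 100.33669093] line [287.74454561  45.04376409] Y [-9.78104562e-01 -2.07902543e-01  1.38777878e-17]
foot in port frame by kinematics [ 0.4  1.1 11.8]
-4 foot side [222.14483734 149.59553844] bottom edge [222.98351651 152.60530968]
0 foot side [221.84104338 148.50531185] bottom edge [222.6779899  151.50886513]
4 foot side [221.53787582 147.41733322] bottom edge [222.37309506 150.4146878 ]
```

Both views agree: up-slope within about 1 mm, and tool y needs +2 mm. Now inserting along the slanted axis.

Emit:
play_rows:
  motion:
    - [0,0.002,0,0,20]
    - [0.003,0,0.005,0,20]
    - [0.003,0,0.005,0,20]
    - [0.003,0,0.004,0,20]
    - [0,0,0,0,20]
  squeeze: 35

```text
time: 11.28
tool_pos: [0.5076, 0.1573, 0.1686]
tcp_rot: [-1.977, -2.44, 0.002]
wrist_force: [1.0, 0.5, -0.9]
width: 0.286
```

Emit:
play_rows:
  motion:
    - [0.003,0,0.004,0,20]
    - [0.003,0,0.004,0,20]
    - [0,0,0,0,20]

```text
time: 11.65
tool_pos: [0.5066, 0.1632, 0.1607]
tcp_rot: [-1.978, -2.44, 0.001]
wrist_force: [0.5, 0.3, -1.8]
width: 0.286
```

```bash
python3 - <<'E'
from h import *
go(target(-.02,th=31),102)
im=read_camera("wrist")[:,:,::-1];b=read_camera("side")[:,:,::-1]
f=lambda im,x,y,w,h,k:cv2.resize(im[y:y+h,x:x+w],None,fx=k,fy=k,interpolation=cv2.INTER_CUBIC)
cv2.imwrite("pics/w7.png",np.hstack([f(im,200,0,170,260,2),f(b,190,90,74,104,5)]))
E
```

```text
11.65 [0.5066 0.1632 0.1607] [-1.978e+00 -2.440e+00  1.000e-03] [ 0.5  0.3 -1.8] 0.286
tool shift mm [ 5.2 -0.5  2.2] yaw 102.0 q [0.26 0.05 1.98 0.   1.11 0.06]
turn units -0.0001
```

View pics/w7.png

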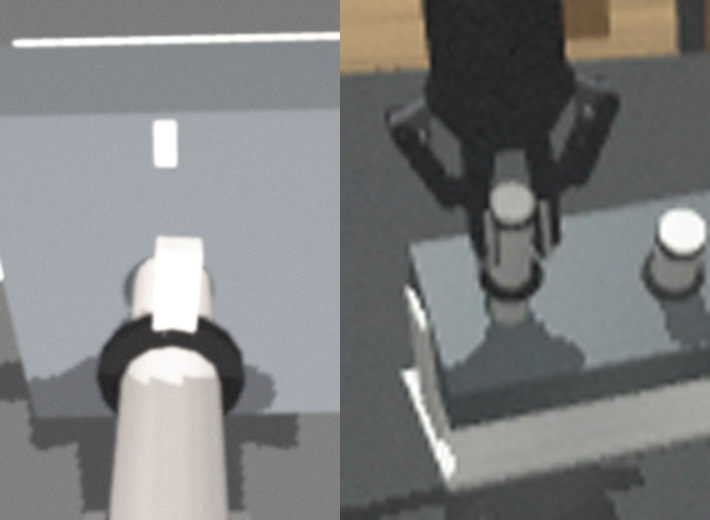

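The foot has entered with no load. The shank is at col 171 and the hole/line at col 166, so I'll shift about 1.2 mm to -y and continue.

Emit:
play_rows:
  motion:
    - [0.003,-0.0012,0.001,0,20]
    - [0.003,0,0.002,0,20]
    - [0.003,0,0.004,0,20]
    - [0.003,0,0.0045,0,20]
    - [0,0,0,0,20]

```text
time: 12.38
tool_pos: [0.5031, 0.1742, 0.1489]
tcp_rot: [1.978, 2.441, -0.002]
wrist_force: [2.0, -3.4, -4.8]
width: 0.287
```

```bash
python3 - <<'E'
from h import *
go(target(-.045,th=30),102)
E
```

```text
12.38 [0.5031 0.1742 0.1489] [ 1.978e+00  2.441e+00 -2.000e-03] [ 2.  -3.4 -4.8] 0.287
tool shift mm [ 7.9  0.7 11. ] yaw 102.0 q [ 0.29  0.06  1.99 -0.    1.08  0.08]
turn units -0.0001
```

Emit:
play_rows:
  motion:
    - [0.002,0,0.003,0,20]
    - [0.002,0,0.003,0,20]
    - [0.002,0,0.003,0,20]
    - [0.001,0,0.002,0,20]
    - [0,0,0,0,20]

```text
time: 13.0
tool_pos: [0.502, 0.18, 0.1384]
tcp_rot: [1.976, 2.44, -0.003]
wrist_force: [1.6, -7.5, -3.6]
width: 0.287
```

Emit:
play_rows:
  motion:
    - [0.001,0,0.002,0,20]
    - [0.001,0,0.0015,0,20]
    - [0,0,0,0,20]

```text
time: 13.38
tool_pos: [0.5018, 0.1816, 0.1351]
tcp_rot: [1.976, 2.439, -0.004]
wrist_force: [2.6, -9.5, -2.3]
width: 0.286
```

```bash
python3 - <<'E'
from h import *
go(target(-.045,th=30),102)
im=read_camera("wrist")[:,:,::-1];b=read_camera("side")[:,:,::-1]
f=lambda im,x,y,w,h,k:cv2.resize(im[y:y+h,x:x+w],None,fx=k,fy=k,interpolation=cv2.INTER_CUBIC)
cv2.imwrite("pics/w8.png",np.hstack([f(im,200,50,170,260,2),f(b,190,90,74,104,5)]))
E
```

```text
13.38 [0.5018 0.1816 0.1351] [ 1.976  2.439 -0.004] [ 2.6 -9.5 -2.3] 0.286
tool shift mm [ 0.4  0.4 -2.8] yaw 102.0 q [ 0.3   0.08  2.   -0.    1.06  0.1 ]
turn units -0.0
```

View pics/w8.png

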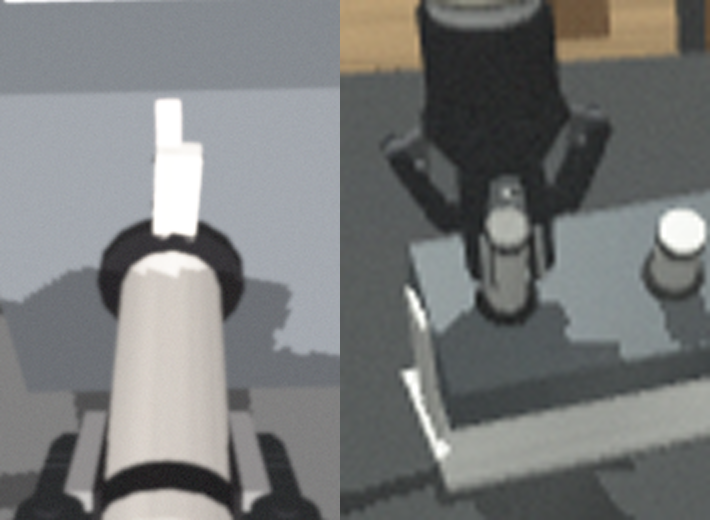

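The tab points at the line, and the collar is almost down. I'll press on until the reaction force shows it is home.

Emit:
play_rows:
  motion:
    - [-0.001,0,0.001,0,20]
    - [0.001,0,0.002,0,20]
    - [0,0,0,0,20]

```text
time: 13.85
tool_pos: [0.5022, 0.1809, 0.1337]
tcp_rot: [1.974, 2.439, -0.004]
wrist_force: [-0.7, -14.1, 6.7]
width: 0.287
```

Emit:
play_rows:
  motion:
    - [0.001,0,0.002,0,20]
    - [0,0,0,0,20]

```text
time: 14.1
tool_pos: [0.5025, 0.1806, 0.1331]
tcp_rot: [1.972, 2.438, -0.006]
wrist_force: [-2.1, -18.8, 14.1]
width: 0.286
```

Emit:
play_rows:
  motion:
    - [0.001,0,0.002,0,20]
    - [0,0,0,0,20]

```text
time: 14.35
tool_pos: [0.5029, 0.1804, 0.1326]
tcp_rot: [1.97, 2.437, -0.008]
wrist_force: [-4.0, -25.9, 21.5]
width: 0.288
```

Emit:
play_rows:
  motion:
    - [-0.003,0,-0.003,0,20]
    - [0,0,0,0,60]
    - [0,0,0,0,60]
    - [0,0,0,0,60]
    - [0,0,0,0,60]

```text
time: 14.98
tool_pos: [0.5014, 0.1828, 0.131]
tcp_rot: [-1.977, -2.441, 0.0]
wrist_force: [-0.1, 0.4, 0.5]
width: 0.7
```

Emit:
play_rows:
  motion:
    - [0,0,-0.02,0,60]
    - [0,0,-0.03,0,60]
    - [0,0,-0.04,0,60]
    - [-0.02,0,-0.03,0,60]
    - [0,0,0,0,60]

```text
time: 15.6
tool_pos: [0.5078, 0.1629, 0.2546]
tcp_rot: [1.977, 2.437, 0.008]
wrist_force: [1.1, 0.1, -0.2]
width: 0.701
```

```bash
python3 - <<'E'
from h import *
st()
i=camera_info("wrist");im=read_camera("wrist")[:,:,::-1];b=read_camera("side")[:,:,::-1]
cv2.imwrite("pics/w9w.png",im)
f=lambda im,x,y,w,h,k:cv2.resize(im[y:y+h,x:x+w],None,fx=k,fy=k,interpolation=cv2.INTER_CUBIC)
cv2.imwrite("pics/w9.png",np.hstack([f(im,200,20,170,260,2),f(b,190,90,90,104,5)]))
az=np.radians(102);X=np.array([np.cos(az)*.866,np.sin(az)*.866,.5]);Z=np.array([-np.cos(az)*.5,-np.sin(az)*.5,.866])
M=np.array([.495,.2153,.098])
for n,k,o,s in(("wrist",i,[200,20],2),("side",None,[190,90],5)):
  print(n,"crop px",[np.round((proj(n,p,k)-o)*s+([340,0] if n=="side" else [0,0])).tolist() for p in(M+Z*.081,M+Z*.003,M+Z*.003+X*.04,M+X*.0475)])
E
```

```text
15.6 [0.5078 0.1629 0.2546] [1.977 2.437 0.008] [ 1.1  0.1 -0.2] 0.701
wrist crop px [[164.0, 355.0], [164.0, 228.0], [163.0, 144.0], [163.0, 122.0]]
side crop px [[505.0, 234.0], [501.0, 300.0], [486.0, 246.0], [483.0, 239.0]]
```

View pics/w9.png

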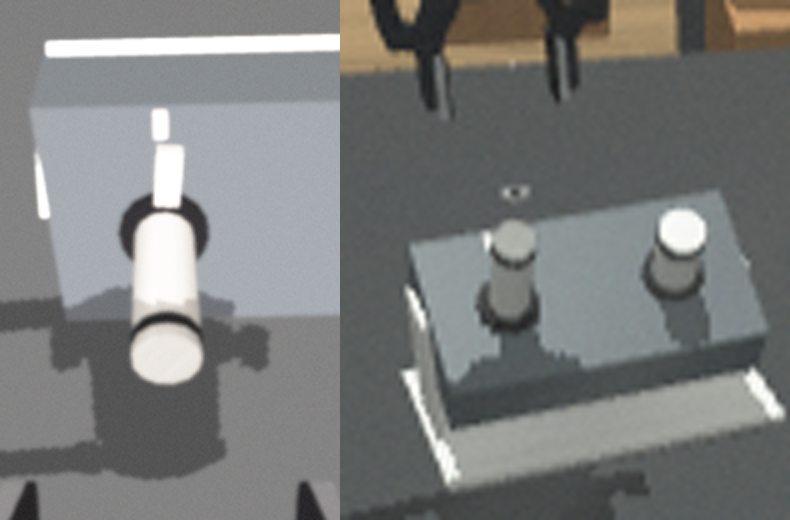

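```bash
python3 -c "
from workcell import *
print(finish_job())"
```

```text
the job is handed in; nothing more can be done
None
```

The probe tube is in the empty slanted hole with its collar against the rack. I let go of it, moved the gripper clear and handed the job in at about 16 s of the 46 s allowed.

**How it was done:** the arm cannot tilt its tool through this interface. I gripped the tube upright and drew it out until about 9 mm of its foot was left in the storage hole. Then I levered it to about 30–34° against the hole's rim with a light grip, carried it over and slid it in along the slanted axis.

**Last checks:**
- **Seating:** pressing down, the tube stopped firmly with about 20–25 N of reaction. The gripper stopped at 0.1326 m, against 0.1327 m expected for a collar fully home with the 44 mm grip offset set at pick-up.
- **Position:** in the wrist view the tube's top and collar were within about 1.5 mm of where a seated tube should appear.
- **Tab:** it points at the index line, about 6° off (limit 14°).
- **Other items:** the thick tube beside it looked unmoved. I did not measure the two remaining storage tubes or the sphere stand at the end, but nothing on the way suggested contact with them.

**Disagreements:**
- **Side camera:** it placed the seated tube about 1.3 pixels (2–3 mm) from the prediction. The calibration is only good to about 2 mm, so I put it down to that.
- **Grip offset:** an earlier wrist-camera fit gave 50 mm instead of 44 mm. The seated height fits 44 mm, so that fit was off or the tube slid in the grip.

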